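# Set the stock tags of the paste-jar tubs

## Task

Each tub of paste jars has a hinged tag in front of it. With the closed fingertips, push over the tags that are wrong, so that every full tub (all six places taken) has its tag leaning towards the tub with the disc face up, and every tub that is not full has its tag leaning towards the robot with the bar face up. Push only, do not pinch the tags; leave tags that are already right as they are, and do not lift, shift or knock over anything else.

Things in the scene. Friction and masses are not known exactly. Their poses are not given: they have to be found in the camera images.
- tag1 (a joint): hinge angle of tag 1, rad: 0 = upright, +0.8 (stop) = leaning away from the robot towards its tub, disc face up (says: full); -0.8 (stop) = leaning towards the robot, bar face up (says: reorder). The hinge turns freely (under 0.01 N m); past upright the tag falls to the stop by its own weight
- tag1_hinge (a point): middle of the hinge axis of tag 1, 45 mm above the table; fixed: own y along the hinge, x away from the robot to the tub, z up. The tag is a white plate 50 mm wide, 6 mm thick, free edge 55 mm from the hinge axis, 50 g; dark raised disc (32 mm across) on one face, dark raised bar (40 by 9 mm) on the other. Its stand, 60 by 64 mm, is fixed on the board; stop wires reach 10 mm above the hinge
- tag1_edge (a point): middle of the free edge of tag 1; moves with it: own z from hinge to edge, own x out of the bar face, -x out of the disc face
- tag2 (a joint): hinge angle of tag 2, rad: 0 = upright, +0.8 (stop) = leaning away from the robot towards its tub, disc face up (says: full); -0.8 (stop) = leaning towards the robot, bar face up (says: reorder). The hinge turns freely (under 0.01 N m); past upright the tag falls to the stop by its own weight
- tag2_hinge (a point): middle of the hinge axis of tag 2, 45 mm above the table; fixed: own y along the hinge, x away from the robot to the tub, z up. The tag is a white plate 50 mm wide, 6 mm thick, free edge 55 mm from the hinge axis, 50 g; dark raised disc (32 mm across) on one face, dark raised bar (40 by 9 mm) on the other. Its stand, 60 by 64 mm, is fixed on the board; stop wires reach 10 mm above the hinge
- tag2_edge (a point): middle of the free edge of tag 2; moves with it: own z from hinge to edge, own x out of the bar face, -x out of the disc face
- tag3 (a joint): hinge angle of tag 3, rad: 0 = upright, +0.8 (stop) = leaning away from the robot towards its tub, disc face up (says: full); -0.8 (stop) = leaning towards the robot, bar face up (says: reorder). The hinge turns freely (under 0.01 N m); past upright the tag falls to the stop by its own weight
- tag3_hinge (a point): middle of the hinge axis of tag 3, 45 mm above the table; fixed: own y along the hinge, x away from the robot to the tub, z up. The tag is a white plate 50 mm wide, 6 mm thick, free edge 55 mm from the hinge axis, 50 g; dark raised disc (32 mm across) on one face, dark raised bar (40 by 9 mm) on the other. Its stand, 60 by 64 mm, is fixed on the board; stop wires reach 10 mm above the hinge
- tag3_edge (a point): middle of the free edge of tag 3; moves with it: own z from hinge to edge, own x out of the bar face, -x out of the disc face
- tag4 (a joint): hinge angle of tag 4, rad: 0 = upright, +0.8 (stop) = leaning away from the robot towards its tub, disc face up (says: full); -0.8 (stop) = leaning towards the robot, bar face up (says: reorder). The hinge turns freely (under 0.01 N m); past upright the tag falls to the stop by its own weight
- tag4_hinge (a point): middle of the hinge axis of tag 4, 45 mm above the table; fixed: own y along the hinge, x away from the robot to the tub, z up. The tag is a white plate 50 mm wide, 6 mm thick, free edge 55 mm from the hinge axis, 50 g; dark raised disc (32 mm across) on one face, dark raised bar (40 by 9 mm) on the other. Its stand, 60 by 64 mm, is fixed on the board; stop wires reach 10 mm above the hinge
- tag4_edge (a point): middle of the free edge of tag 4; moves with it: own z from hinge to edge, own x out of the bar face, -x out of the disc face
- tub_full_a: grey plastic tub, 82 (own x) by 116 mm (own y), fixed on the board; origin: middle of its underside, 15 mm above the table; jar lids reach 68 mm above the table. Its tag is straight in front on the robot's side, hinge 130 to 140 mm from the origin along own -x. Tubs and tags stand in four pairs in a row, 130 mm apart. This tub is full: six jars in its six places
- tub_full_b: grey plastic tub, 82 (own x) by 116 mm (own y), fixed on the board; origin: middle of its underside, 15 mm above the table; jar lids reach 68 mm above the table. Its tag is straight in front on the robot's side, hinge 130 to 140 mm from the origin along own -x. Tubs and tags stand in four pairs in a row, 130 mm apart. This tub is full: six jars in its six places
- tub_low_a: grey plastic tub, 82 (own x) by 116 mm (own y), fixed on the board; origin: middle of its underside, 15 mm above the table; jar lids reach 68 mm above the table. Its tag is straight in front on the robot's side, hinge 130 to 140 mm from the origin along own -x. Tubs and tags stand in four pairs in a row, 130 mm apart. This tub is not full: three jars, three empty places
- tub_low_b: grey plastic tub, 82 (own x) by 116 mm (own y), fixed on the board; origin: middle of its underside, 15 mm above the table; jar lids reach 68 mm above the table. Its tag is straight in front on the robot's side, hinge 130 to 140 mm from the origin along own -x. Tubs and tags stand in four pairs in a row, 130 mm apart. This tub is not full: one jar, five empty places
- spare_jar: loose lidded paste jar, 32 mm across, 48 high, standing on the board between two tag stands; not part of the job. Origin: centre of its underside
- shaker: loose small steel shaker, 34 mm across, 62 high, standing on the board between two tag stands; not part of the job. Origin: centre of its underside
- pink_bowl: loose pink plastic bowl, 170 mm across, 70 high, on the table left of the board; not part of the job. Origin: centre of its underside
- steel_bowl: loose aluminium bowl, 200 mm across, 70 high, on the table right of the board; not part of the job. Origin: centre of its underside
- mug: loose white mug, 76 mm across, 85 high, left of the board; not part of the job. Origin: centre of its underside
- sauce_bottle: loose sauce bottle, 60 mm across, 170 high, right of the board; not part of the job. Origin: centre of its underside
- spoon: loose steel spoon lying on the table, right and near the robot; not part of the job. Origin: middle of the spoon's length, underside

How it is judged:
By the outcome, as a careful person would: the job done as asked, in the order asked, and still so for the second after the job is handed in, with the robot touching nothing.
It also fails if it takes over 54 s, if anything falls off the work surface, if the arm or the gripper's body presses on something with over 40 N, if the wrist force passes 120 N, or if a joint passes its speed limit or range.

## Robot

A 6-joint arm with a two-finger parallel gripper is mounted at the origin on the work surface. World frame = base frame: x ahead of the robot, y to its left, z up, the work surface at z = 0. Lengths are in m, angles in degrees, forces in N, time in s.
With the tool pointing down it reaches from about 0.35 to 0.875 m from the base axis. Payload 4.2 kg.
Tool frame: the origin (TCP) lies midway between the tips of the shut fingers; the grasp point (between the pads) lies 19 mm behind it; z points along the fingers, y is the line along which they close (so a half turn about z gives the same grasp; the last joint's range is limited). The gripper opens to 87 mm and grips with 3 to 60 N. Pads are 19 mm wide; open, the fingers measure 117 mm over their backs; the gripper's body (75 mm by 190 mm) begins 51 mm behind the grasp point.
Start: joints at [-56.345, 22.042, 0.453, 0, -68.411, -14.817], TCP at [0.202, -0.591, 0.223] pointing down, gripper open.
Joint ranges: [-179.83, 179.83], [-69.29, 118.12], [-61.27, 80.66], [-181.25, 117.63], [-171.15, -9.14], [-177.46, 177.46]. Speed limits (degrees/s): [159.86, 159.86, 180, 180, 180, 180].

## Interface

Orientations are given as [roll, pitch, yaw] about the fixed x, y, z axes, in that order (R = Rz(yaw) Ry(pitch) Rx(roll)).
In Python, from workcell import env gives the robot as it stands. The module is installed in compiled form; this text tells all that it offers. Calls block until the motion is done:
- env.goto(position, orientation): joint-space move of the TCP to a pose.
- env.move_straight(position, rotation=None, rate=0.15, force_limit=None): straight line of the TCP; rotation=None keeps the orientation; rate is the mean speed in m/s. With force_limit (N) it stops when the force on the tool has changed by that much, and returns True; else False.
- env.set_joints(angles): joint-space move.
- env.gripper_to(opening, grasp_force=None): opening from 0.0 (shut) to 1.0 (fully open); grasp_force is the grip in N (None keeps the last); returns when the fingers have stopped.
- env.dwell(seconds).
- env.inverse_kinematics(position, orientation): joint angles nearest the present ones, or None.
- env.read_state(): the state.
- env.grab_frame(name): name is "scene" or "top" or "wrist"; returns a dict with "image" (420x560x3 uint8, blue, green, red), "fx", "fy", "cx", "cy" (pixels), "position" and "orientation" of the camera in the world. Camera axes: x right, y up, looking along -z (the intrinsics and any distortion apply to the point x, -y, -z); pixel columns grow to the right and rows downward; lengths in m; the calibration is good to about 2 mm. The wrist camera is an equidistant fisheye: a pixel r from the principal point sees the ray r / f radians off the axis. A picture is of the moment at which its call begins. There is no depth.
A pose or a line that the arm cannot do raises env.Unreachable and nothing moves.
- env.close_job(): hands the job in; it is judged then, once.
Trained networks look in a picture, given as the dict that the camera call returned (one of the last four; its "shot" number tells which), for a name from the list of things; names that differ only in an ending like _2 or _b are one class to them, and where a whole thing is asked for, a point or a joint stands for the part that bears it (a point fixed in the world has none). Each returns a list of dicts, best first, with "score" (0 to 1); they miss things now and then, are a little off and sometimes report something else, mostly with a low value. They report only what shows in the picture. A call takes as long as a camera call.
- env.search_frame(picture, thing): "xyz" ([x, y, z] in m, in world coordinates, good to about 4 mm: the middle of the surface that is visible of it).
- env.trace(picture, thing): "mask" (420x560 bool, what is visible of it).
The state is a dict: "clock": time; "joint_positions": joint angles; "qvel": joint speeds; "joint_torque": joint torques, N m; "position": TCP position; "tool_rot": TCP orientation; "force": force on the tool from outside, world axes, zero at the start; "wrist_torque": the same for the moment, N m; "opening": opening from 0.0 (shut) to 1.0 (fully open); "finger_force": force on a finger pad.
Only numpy, scipy, OpenCV 4.12 (cv2) and the standard library are available. Lean on these libraries where they do the work, as an engineer would, in place of code of your own. Each camera call takes 0.05 s, during which the arm holds its last target. There are 200 camera calls.

## Working session

There is one attempt and no reset: what is moved stays moved. The work goes in short steps, each a Python script; the robot and the scene stay as the last script left them, time stands still between calls to the robot, and variables do not carry over. Pictures are saved under pics/ and viewed, at most 10 in all, crops included, and the job is handed in when it is done.

```bash
mkdir -p pics; python3 - <<'E'
from workcell import env
import cv2, numpy as np
for n in ["top","scene"]:
    p=env.grab_frame(n); cv2.imwrite(f"pics/{n}0.png",p["image"]); print(n,p["position"],p["orientation"],p["fx"])
    for t in ["tag1_edge","tag1_hinge","tag1","tub_full_a","tub_low_a","spare_jar","shaker"]:
        try: print(t,[(np.round(d["xyz"],3).tolist(),round(d["score"],2)) for d in env.search_frame(p,t)])
        except Exception as e: print(t,repr(e))
print(env.read_state()["clock"])
E
```

```text
top [ 0.31789425 -0.03792155  2.05555413] [  4.53706538  -0.24885801 -90.23520009] 533.6030148287762
tag1_edge [([0.594, 0.176, 0.068], 0.44)]
tag1_hinge [([0.579, 0.18, 0.056], 0.79)]
tag1 [([0.526, -0.207, 0.07], 0.61), ([0.591, 0.179, 0.065], 0.59), ([0.545, 0.054, 0.068], 0.52), ([0.625, -0.441, 0.11], 0.52), ([0.589, 0.46, 0.031], 0.48)]
tub_full_a [([0.701, 0.04, 0.059], 0.76), ([0.688, -0.217, 0.063], 0.7)]
tub_low_a [([0.694, -0.091, 0.024], 0.77), ([0.415, 0.511, 0.026], 0.67), ([0.714, 0.172, 0.042], 0.57)]
spare_jar [([0.539, -0.143, 0.065], 0.56)]
shaker [([0.564, 0.111, 0.073], 0.48), ([0.546, 0.054, 0.069], 0.29)]
scene [1.36022973 0.65454367 1.15366122] [ 4.66118882e+01 -5.84475049e-02  1.26987971e+02] 540.6888194934097
tag1_edge [([0.605, 0.185, 0.078], 0.63), ([0.387, 0.493, 0.032], 0.47)]
tag1_hinge [([0.585, 0.185, 0.022], 0.85)]
tag1 [([0.539, -0.079, 0.068], 0.79), ([0.55, 0.055, 0.069], 0.67), ([0.535, -0.207, 0.067], 0.51)]
tub_full_a [([0.718, 0.051, 0.058], 0.95), ([0.698, -0.205, 0.059], 0.92), ([0.437, -0.609, 0.037], 0.52), ([0.538, -0.075, 0.068], 0.4)]
tub_low_a [([0.698, -0.09, 0.035], 0.91), ([0.722, 0.182, 0.045], 0.75), ([0.605, 0.184, 0.076], 0.68), ([0.586, 0.186, 0.02], 0.61)]
spare_jar [([0.552, -0.138, 0.053], 0.61)]
shaker [([0.579, 0.124, 0.056], 0.75)]
0.8
```

```bash
python3 - <<'E'
import cv2
t=cv2.imread("pics/top0.png")[120:320,180:400]; s=cv2.imread("pics/scene0.png")
cv2.imwrite("pics/topc.png",cv2.resize(t,None,fx=3.6,fy=3,interpolation=cv2.INTER_CUBIC))
E
```

```text
(no output)
```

View pics/topc.png

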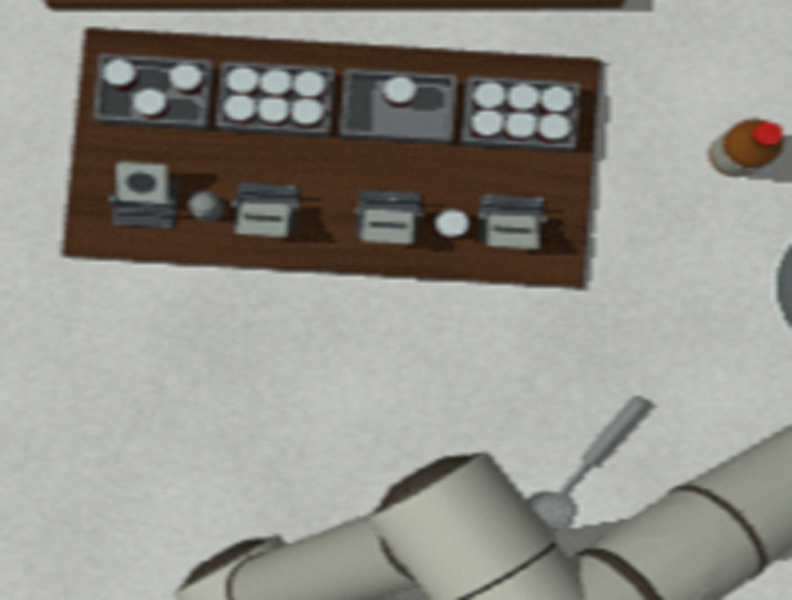

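View pics/scene0.png

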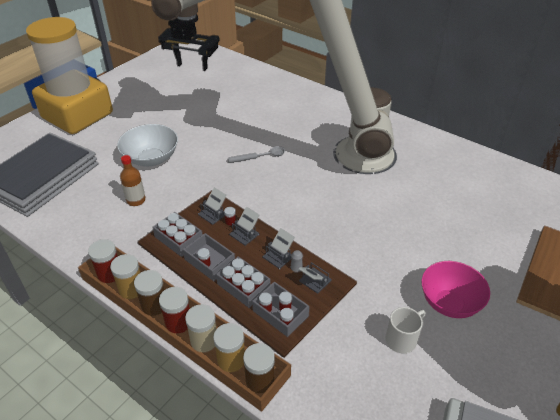

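The pairs from left to right (+y to −y):

| Pair | Tub | Tag now | Verdict |
|---|---|---|---|
| A (y≈0.18) | 3 jars | disc up | wrong |
| B (y≈0.05) | full | bar up | wrong |
| C (y≈−0.085) | 1 jar | bar up | right |
| D (y≈−0.21) | full | bar up | wrong |

In the top crop the tags are at about (142,185), (265,215), (388,222) and (513,228). Next I'll close the gripper and take a closer look.

```bash
python3 - <<'E'
from workcell import env
import cv2, numpy as np
env.gripper_to(0.0)
env.goto([0.46,-0.02,0.33],[180,0,-4])
s=env.read_state(); print(s["clock"],s["position"],s["tool_rot"],s["joint_positions"],s["force"])
p=env.grab_frame("wrist"); cv2.imwrite("pics/w1.png",p["image"]); print(p["position"],p["orientation"],p["fx"],p["cx"],p["cy"])
for t in ["tag1_edge","tag1_hinge","tag1","tub_full_a","tub_low_a","spare_jar","shaker"]:
    print(t,[(np.round(d["xyz"],3).tolist(),round(d["score"],2)) for d in env.search_frame(p,t)])
E
```

```text
4.5917 [ 0.46001641 -0.02047309  0.32981786] [ 1.79987662e+02  2.31560655e-02 -4.06564114e+00] [ 1.77598368e+01  1.99428127e+00 -1.01708593e+01  2.90941127e-03
 -7.78609426e+01  6.81739121e+01] [0.26519339 0.22678932 0.14711991]
[ 0.54232191 -0.02705224  0.49271304] [-1.73680572e+01 -1.71642368e-02 -9.40328997e+01] 325.19226210127806 282.5449696762366 208.87751165110257
tag1_edge [([0.597, 0.18, 0.069], 0.96)]
tag1_hinge [([0.578, 0.177, 0.054], 0.68)]
tag1 [([0.531, -0.202, 0.071], 0.92), ([0.542, -0.072, 0.07], 0.71), ([0.542, 0.058, 0.073], 0.69), ([0.593, 0.18, 0.069], 0.6)]
tub_full_a [([0.667, -0.211, 0.056], 0.87), ([0.54, -0.071, 0.071], 0.71), ([0.593, 0.182, 0.066], 0.62), ([0.677, 0.043, 0.053], 0.59)]
tub_low_a [([0.699, 0.172, 0.048], 0.78), ([0.679, -0.089, 0.018], 0.76)]
spare_jar [([0.541, -0.139, 0.061], 0.94), ([0.551, -0.071, 0.054], 0.67)]
shaker [([0.56, 0.11, 0.074], 0.61), ([0.581, 0.18, 0.054], 0.32), ([0.593, 0.178, 0.069], 0.16)]
```

View pics/w1.png

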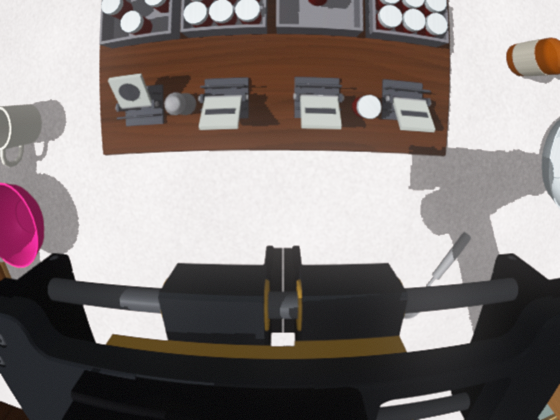

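The wrist view confirms all four states: A disc at (128,92), B bar at (221,112), C bar at (320,112), D bar at (412,112). I'll start with D, then check it.

```bash
cat > h.py <<'E'
from workcell import env
import numpy as np
YAW=-3.5; U=np.array([np.cos(np.radians(YAW)),np.sin(np.radians(YAW)),0])
H=dict(A=(.572,.181,0),B=(.566,.056,0),D=(.552,-.204,0))
def push(k,s):   # s=+1: push away from robot, -1: towards it
    at=lambda d,z: np.array(H[k])+s*d*U+[0,0,z]
    env.goto(at(-.072,.17),[180,0,YAW])
    env.move_straight(at(-.072,.071),rate=.12)
    hit=env.move_straight(at(.004,.071),rate=.06,force_limit=8)
    st=env.read_state(); print(k,hit,st["position"],np.round(st["force"],1))
    env.move_straight(at(-.03,.071),rate=.12)
    env.move_straight(at(-.03,.17),rate=.2)
    print(env.read_state()["clock"])
E
python3 - <<'E'
from h import *
import cv2
push("D",1)
p=env.grab_frame("scene"); cv2.imwrite("pics/s1.png",cv2.resize(p["image"][170:340,120:370],None,fx=3,fy=3))
E
```

```text
D False [ 0.55563187 -0.20422347  0.07104041] [-0.2  0.7 -0.1]
9.4167
```

View pics/s1.png

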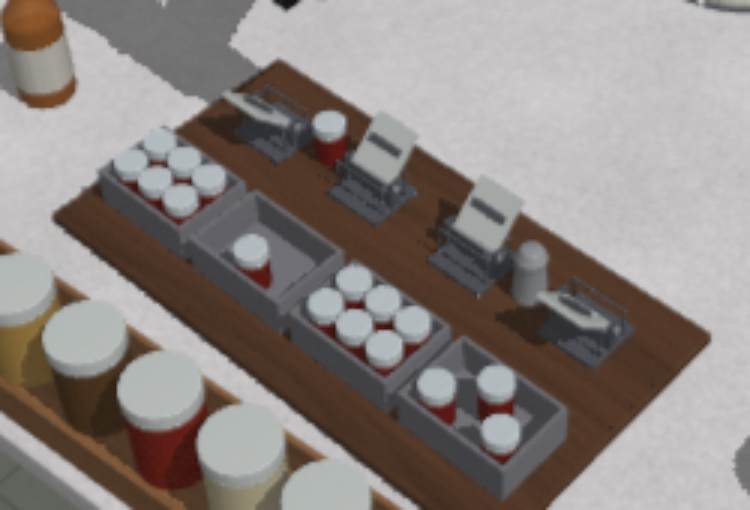

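D at (265,110) now leans towards its tub, and the jar and the other tags haven't moved. Next are B and A.

```bash
python3 - <<'E'
from h import *
import cv2
push("B",1); push("A",-1)
env.goto([0.42,-0.02,0.36],[180,0,YAW])
a=env.grab_frame("scene")["image"][170:340,120:370]; b=env.grab_frame("wrist")["image"][:230,:]
a=cv2.resize(a,(560,381)); cv2.imwrite("pics/s2.png",np.vstack([a,b[:210]]))
print(env.read_state()["clock"])
E
```

```text
B False [0.56967889 0.05576578 0.07106256] [0.2 0.5 0.4]
13.9667
A False [0.56833944 0.18124183 0.07093294] [-0.6  0.3 -0.4]
18.1167
19.4667
```

View pics/s2.png

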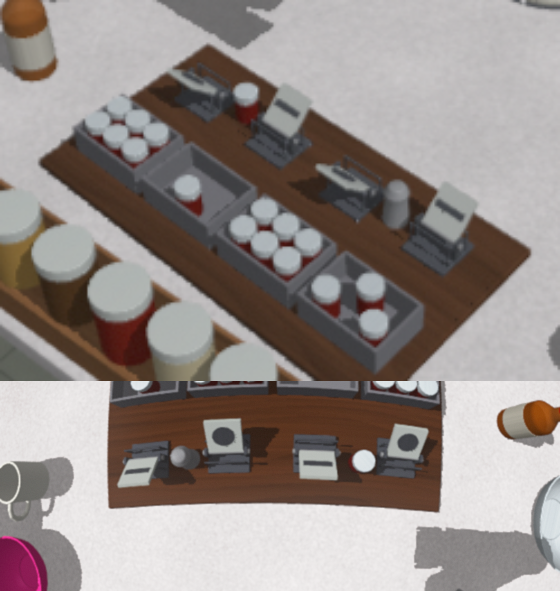

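The picture shows A with the bar up (138,470), B with the disc up (224,436), C with the bar up (318,463) and D with the disc up (405,440). All four are right, and the shaker and spare jar are still standing where they were.

```bash
python3 -c "
from workcell import env
print(env.close_job())"
```

```text
the job is handed in; nothing more can be done
None
```

The job is handed in: I pushed over the three wrong tags and left the already correct one alone, so all four tags now match their tubs, the last camera views show nothing else disturbed, and the clock read about 19.5 s.

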